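# Centre a clutch disc with a tapered tool

## Task

The friction disc in the clutch pack has slipped off centre under its cover. Take the tapered centring tool from its wooden rest, feel for the disc's hidden hole through the hole in the cover without ramming it, then press the tool down until its collar sits flush on the cover, so that cover, disc and flywheel are in line; let go and leave it standing upright there. Do not disturb the hand tools lying about.

Things in the scene. Friction and masses are not known exactly. Their poses are not given: they have to be found in the camera images.
- clutch: the clutch pack, a fixed steel stack; origin at the centre of its underside on the bench, z up. From below: foot 124 mm square, 8 mm thick; round flywheel; friction disc 100 mm in diameter and 9.5 mm thick; fixed aluminium cover plate 104 mm in diameter, 10 mm thick, upper face 75 mm above the bench, with four bolt heads 5 mm tall on an 89 mm circle
- bore_mouth (a point): centre of the 24 mm hole through the 10 mm cover, at the cover's upper face; z up. The flywheel's 24 mm bore is in line below it and is open down to 67 mm under the cover's face. Pressing the tool home takes up to about 15 N; more than 45 N between tool and pack is ramming
- flywheel_mouth (a point): centre of the upper end of the flywheel's fixed 24 mm bore, 21 mm straight below bore_mouth, under the disc. The disc's own 24 mm hole is not measured: it starts 10 to 12 mm off this axis in an unknown direction, so a tip lowered on the axis lands on the disc's upper face, 11 mm below bore_mouth. The disc slides level, any way, against 5 to 7 N of friction; no hole is chamfered
- tool_grip (a point): centre of the steel centring tool's handle; z up along its axis. Handle: cylinder 20 mm in diameter, 44 mm long. Below: a collar 36 mm in diameter, 5 mm thick, its underside 27 mm below this point; a shank 22.4 mm in diameter, 28 mm long; a taper 36 mm long to a flat tip 8 mm wide, 91 mm below this point. About 0.2 kg. Starts upright in the wooden rest, collar on the rest's top
- rest_mouth (a point): centre of the top of the tool's rest, a fixed wooden block 66 x 66 mm, 70 mm tall, with a hole 26 mm in diameter
- pliers_blue: blue-handled pliers lying on the bench, 172 mm long, 11 mm high; leave alone
- caliper: steel caliper lying on the bench, 205 mm long, 9 mm high; leave alone
- screwdriver: red-handled screwdriver lying on the bench, 192 mm long, 26 mm high; leave alone
- pliers_red: red-handled pliers lying on the bench, 172 mm long, 11 mm high; leave alone
- tool: the tool as a whole; origin on its axis at the underside of its collar, z up along the handle

How it is judged:
By the outcome, as a careful person would: the job done as asked, in the order asked, and still so for the second after the job is handed in, with the robot touching nothing.
It also fails if it takes over 58 s, if anything falls off the work surface, if the arm or the gripper's body presses on something with over 40 N, if the wrist force passes 120 N, or if a joint passes its speed limit or range.

## Robot

A 6-joint arm with a two-finger parallel gripper is mounted at the origin on a cart in front of the work surface, level with it; the furniture and walls round the work are solid. World frame = base frame: x ahead of the robot, y to its left, z up, the work surface at z = 0. Lengths are in m, angles in rad, forces in N, time in s.
With the tool pointing down it reaches from about 0.3 to 0.875 m from the base axis. Payload 6.4 kg.
Tool frame: the origin (TCP) lies on the centre line of the jaws, within the pads' length; the fingertips stand 17 mm ahead of it and the grasp point (between the pads) lies 2 mm behind it; z points along the fingers, y is the direction in which the jaws open and shut (so a half turn about z gives the same grasp; the last joint's range is limited). The gripper opens to 85 mm and grips with 20 to 120 N. Pads are 22 mm wide; open, the fingers measure 114 mm over their backs; the gripper's body (76 mm by 85 mm) begins 54 mm behind the grasp point. The pads swing forward as they close: fully open they stand 13 mm farther back than shut.
Start: joints at [-1.334, 0.181, 1.607, -0, 1.354, -0.206], TCP at [0.246, -0.52, 0.248] pointing down, gripper open.
Joint ranges: [-2.99, 2.99], [-0.89, 2.07], [0.3, 2.58], [-1.14, 4.28], [0, 2.63], [-3.12, 3.12]. Speed limits (rad/s): [2.57, 2.57, 3.01, 3.14, 3.14, 3.14].

## Interface

Orientations are given as a unit quaternion [x, y, z, w].
In Python, from station import bot gives the robot as it stands.
- The arm moves only by the shell command python3 -m inch 'ROWS' [OPENING] [FORCE]. ROWS is JSON, a list that holds one entry, the list of rows, each a list of 4 numbers: the shift along the world's x, y, z in cm, then the turn about the world's z in rad. In form: [[[tx, ty, tz, roll], ...]]. A call has 1 to 20 rows; each row shifts and turns the commanded pose from where the row before left it; what a row does not reach is not made up. A row lasts 1/10 s, in which the tool goes at most 50 mm and 8.59 degrees, less where a joint would pass 70% of its speed; a pose out of reach is approached as far as the arm can. A call with a gripper value outside its range is refused whole. OPENING is the finger opening in cm, from 0 to 8.54, set as the call begins (- or left out, the last holds). The fingers move at their own pace and stop on an object; FORCE is the grip in N (left out, the last holds). Time passes only in rows, so rows that do not move let the fingers close. It gives the time, the measured TCP pose, the force and the opening at its end, in the units of the state.
- bot.read_state(): the state, without advancing time (a new reading comes with each control period).
- bot.capture(name): name is "scene" or "top"; returns the picture (480x640x3 uint8, red, green, blue); there is no depth.
- bot.calibration(name): a dict with "K" (3x3 intrinsics, pixels), "pose" (4x4, takes a point from camera to world coordinates). Camera axes: x right, y up, looking along -z (the intrinsics and any distortion apply to the point x, -y, -z); pixel columns grow to the right and rows downward; lengths in m; the calibration is good to about 2 mm. A picture is of the moment at which its call begins. calibration takes no time and is no camera call.
- bot.finish_job(): hands the job in, once; it reports no verdict.
Trained networks look in the newest picture that a camera, given by its name, has taken for a name from the list of things; names that differ only in an ending like _2 or _b are one class to them, and where a whole thing is asked for, a point or a joint stands for the part that bears it (a point fixed in the world has none). Each returns a list of dicts, best first, with "conf" (0 to 1); they miss things now and then, are a little off and sometimes report something else, mostly with a low value. They report only what shows in the picture. A call takes as long as a camera call.
- bot.search_frame(thing, camera): "bbox" ([left, top, width, height] in pixels, round what is visible of it).
The state is a dict: "time": time; "joint_pos": joint angles; "qd": joint speeds; "effort": joint torques, N m; "ee_pos": TCP position; "orientation": TCP orientation; "ft_force": force on the tool from outside, world axes, zero at the start; "wrist_torque": the same for the moment, N m; "gripper_width": finger opening in m.
Only numpy, scipy, OpenCV 4.12 (cv2) and the standard library are available. Lean on these libraries where they do the work, as an engineer would, in place of code of your own. Each camera call takes 0.05 s, during which the arm holds its last target.

## Working session

There is one attempt and no reset: what is moved stays moved. The work goes in short steps, Python scripts to look and compute and a shell command to move; the robot and the scene stay as the last step left them, time stands still between calls to the robot, and variables do not carry over. Pictures are saved under pics/ and viewed, and the job is handed in when it is done.

```bash
mkdir -p pics; ls; python3 - <<'E'
from station import bot
import cv2
s=bot.read_state();print(s)
for n in("scene","top"):
    im=bot.capture(n);cv2.imwrite(f"pics/{n}0.png",im[:,:,::-1])
    c=bot.calibration(n);print(n,c)
    for t in("clutch","tool","rest_mouth","bore_mouth","tool_grip"):
        try:print(t,bot.search_frame(t,n)[:2])
        except Exception as e:print(t,e)
E
```

```text
pics
{'time': 0.0, 'joint_pos': array([-1.33430930e+00,  1.81559528e-01,  1.60801894e+00,  2.49602726e-06,
        1.35377048e+00, -2.06285343e-01]), 'qd': array([-0.0008529 , -0.00096736,  0.0001982 , -0.00032669, -0.00027078,
        0.0019461 ]), 'effort': array([-5.67670559e-04, -4.44880092e+01, -3.51336086e+01, -3.57825384e-04,
        9.14423639e-03,  1.21728667e-05]), 'ee_pos': array([ 0.24625593, -0.5190223 ,  0.24736844]), 'orientation': array([ 9.75593688e-01,  2.19581842e-01, -1.20418641e-05, -8.78063271e-04]), 'ft_force': array([-0.10722644, -0.29063762,  0.17586434]), 'wrist_torque': array([-0.04405157, -0.03434034, -0.0239346 ]), 'gripper_width': 0.08543234962993737}
scene {'K': array([[444.18031653,   0.        , 320.51301495],
       [  0.        , 444.18031653, 238.15588596],
       [  0.        ,   0.        ,   1.        ]]), 'pose': array([[-0.72684128,  0.40301909, -0.55612711,  0.0139911 ],
       [-0.68653523, -0.4036314 ,  0.60477357,  0.75829338],
       [ 0.01926493,  0.82137525,  0.57006277,  0.66462703],
       [ 0.        ,  0.        ,  0.        ,  1.  
[... 452 characters left out ...]
41,   0.        , 313.99047693],
       [  0.        , 458.83059641, 246.95137104],
       [  0.        ,   0.        ,   1.        ]]), 'pose': array([[ 0.00504545,  0.9857557 , -0.16810782,  0.39475123],
       [-0.99996902,  0.00598915,  0.0051071 ,  0.16820704],
       [ 0.00604118,  0.16807685,  0.98575538,  0.99475449],
       [ 0.        ,  0.        ,  0.        ,  1.        ]])}
clutch [{'bbox': [408.7, 207.3, 71.1, 70.0], 'conf': 0.85}, {'bbox': [241.5, 314.7, 96.8, 33.1], 'conf': 0.73}]
tool [{'bbox': [234.4, 243.1, 19.8, 20.9], 'conf': 0.8}]
rest_mouth [{'bbox': [225.6, 234.0, 36.6, 38.9], 'conf': 0.63}]
bore_mouth [{'bbox': [405.9, 209.9, 77.1, 71.8], 'conf': 0.65}]
tool_grip []
```

View pics/scene0.png

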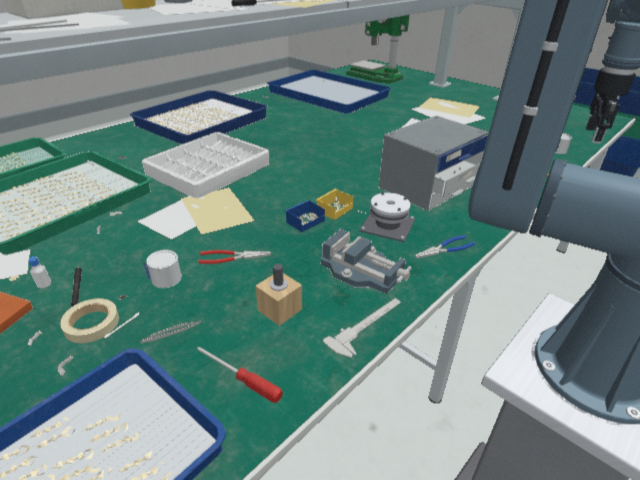

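View pics/top0.png

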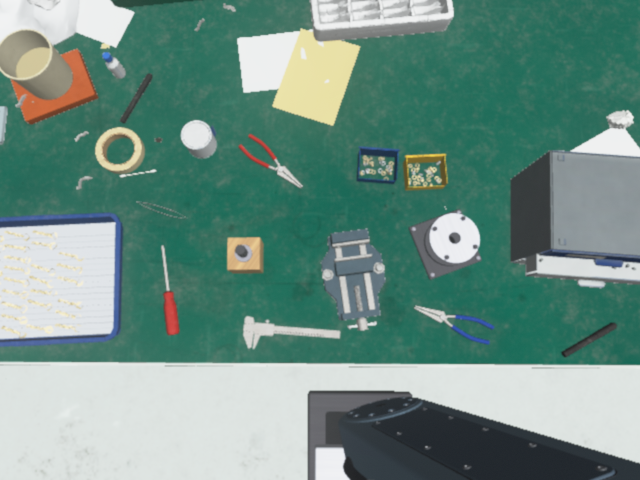

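```bash
python3 - <<'E'
import cv2
a=cv2.imread("pics/top0.png");b=cv2.imread("pics/scene0.png")
cv2.imwrite("pics/topbore.png",cv2.resize(a[200:285,400:490],None,fx=7,fy=7,interpolation=cv2.INTER_CUBIC))
cv2.imwrite("pics/toptool.png",cv2.resize(a[220:290,210:280],None,fx=8,fy=8,interpolation=cv2.INTER_CUBIC))
cv2.imwrite("pics/scbore.png",cv2.resize(b[180:255,345:425],None,fx=7,fy=7,interpolation=cv2.INTER_CUBIC))
cv2.imwrite("pics/sctool.png",cv2.resize(b[255:330,245:315],None,fx=7,fy=7,interpolation=cv2.INTER_CUBIC))
E
```

```text
(no output)
```

View pics/topbore.png

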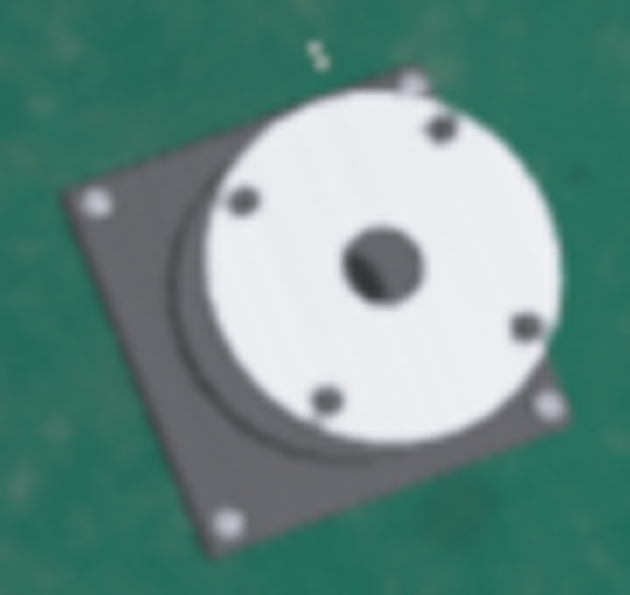

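View pics/toptool.png

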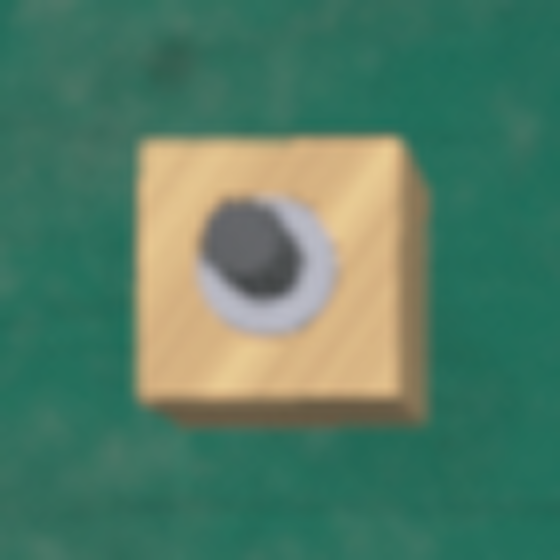

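View pics/scbore.png

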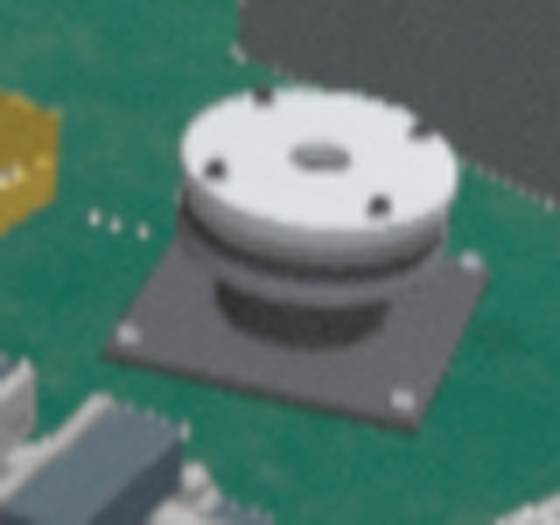

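View pics/sctool.png

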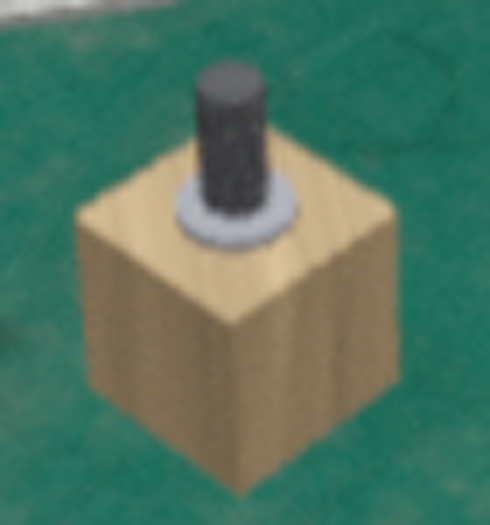

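```bash
cat > h.py <<'E'
from station import bot
import numpy as np
def ray(n,u,v):
    c=bot.calibration(n);K=c["K"];P=c["pose"]
    d=np.array([(u-K[0,2])/K[0,0],-(v-K[1,2])/K[1,1],-1]);return P[:3,3],P[:3,:3]@d
def atz(n,u,v,z):
    o,d=ray(n,u,v);return o+d*(z-o[2])/d[2]
def proj(n,p):
    c=bot.calibration(n);K=c["K"];P=c["pose"]
    q=P[:3,:3].T@(np.asarray(p)-P[:3,3]);return K[0,0]*q[0]/-q[2]+K[0,2],K[1,1]*-q[1]/-q[2]+K[1,2]
def tri(u,v,u2,v2):
    A=[];b=[]
    for n,x,y in(("top",u,v),("scene",u2,v2)):
        o,d=ray(n,x,y);d=d/np.linalg.norm(d);M=np.eye(3)-np.outer(d,d);A.append(M);b.append(M@o)
    return np.linalg.lstsq(np.vstack(A),np.hstack(b),rcond=None)[0]
E
python3 - <<'E'
from h import *
np.set_printoptions(precision=4,suppress=True)
import cv2
T=cv2.imread("pics/top0.png");S=cv2.imread("pics/scene0.png")
# cover: white regions
def big(im,roi,th):
    x,y,w,h=roi;g=im[y:y+h,x:x+w].min(2);g=cv2.resize(g,None,fx=4,fy=4,interpolation=cv2.INTER_CUBIC)
    m=(g>th).astype(np.uint8);c=cv2.findContours(m,cv2.RETR_EXTERNAL,cv2.CHAIN_APPROX_NONE)[0];c=max(c,key=cv2.contourArea)
    e=cv2.fitEllipse(c);return (e[0][0]+.5)/4+x-.5,(e[0][1]+.5)/4+y-.5,e[1][0]/4,e[1][1]/4
for th in (150,180):
    e=big(T,(415,200,75,75),th);print("cover top",e,atz("top",e[0],e[1],.075))
print("hole top",atz("top",454.7-.4,237.9-.4,.075),"scene",atz("scene",390.4,202,.075),"tri",tri(454.3,237.5,390.4,202))
print("collar top",atz("top",243.2,252.7,.075),"scene",atz("scene",278.5,284.3,.075))
print("handletop scene",atz("scene",277.6,266.6,.119))
# rest top corners
q=[(137,140),(403,140),(403,403),(137,403)]
P=[atz("top",x/8+209.6,y/8+219.6,.07) for x,y in q];print(np.array(P),np.mean(P,0))
q=[(78,215),(235,125),(398,212),(234,323)]
P=[atz("scene",x/7+244.6,y/7+254.6,.07) for x,y in q];print(np.array(P),np.mean(P,0))
p=np.mean(P,0)[:2]
c=[.0,0]
E
```

```text
cover top (453.8088073730469, 237.76443099975586, 48.7783317565918, 51.27256774902344) [ 0.5724 -0.1223  0.075 ]
cover top (454.27709197998047, 237.59768676757812, 47.267295837402344, 49.77186965942383) [ 0.5727 -0.1233  0.075 ]
hole top [ 0.5729 -0.1233  0.075 ] scene [ 0.5734 -0.1207  0.075 ] tri [ 0.574  -0.1233  0.0736]
collar top [0.5389 0.3069 0.075 ] scene [0.537  0.3116 0.075 ]
handletop scene [0.5387 0.3105 0.119 ]
[[0.5719 0.3424 0.07  ]
 [0.5723 0.2743 0.07  ]
 [0.5045 0.2726 0.07  ]
 [0.5041 0.3399 0.07  ]] [0.5382 0.3073 0.07  ]
[[0.5719 0.3423 0.07  ]
 [0.5702 0.2827 0.07  ]
 [0.5069 0.2762 0.07  ]
 [0.5059 0.3413 0.07  ]] [0.5387 0.3106 0.07  ]
```

```bash
python3 - <<'E'
from h import *
import cv2
T=cv2.imread("pics/top0.png");S=cv2.imread("pics/scene0.png")
print(T[229:247,446:464].mean(2).astype(int))
print(S[196:208,382:400].mean(2).astype(int))
a=cv2.resize(T[226:250,442:466],None,fx=25,fy=25,interpolation=cv2.INTER_NEAREST).astype(float)
cv2.imwrite("pics/holez.png",np.clip(a*1.6,0,255).astype(np.uint8))
# side-protrusion crop of scene
a=cv2.resize(S[185:235,360:415],None,fx=12,fy=12,interpolation=cv2.INTER_CUBIC).astype(float)
cv2.imwrite("pics/sidez.png",np.clip(a*1.8,0,255).astype(np.uint8))
a=cv2.resize(T[205:280,405:485],None,fx=8,fy=8,interpolation=cv2.INTER_CUBIC).astype(float)
cv2.imwrite("pics/topz.png",np.clip(a*1.8,0,255).astype(np.uint8))
E
```

```text
[[236 237 238 238 237 237 236 236 236 237 238 238 237 237 237 237 237 237]
 [236 237 238 238 237 237 236 235 235 236 237 238 238 238 237 237 237 237]
 [236 236 237 238 237 235 231 227 224 227 233 236 237 237 237 237 237 237]
 [237 236 237 237 234 219 193 178 171 177 192 214 230 237 237 237 237 237]
 [237 237 236 230 210 163 125 115 112 113 118 148 197 228 237 238 237 237]
 [237 236 230 204 150 115 105 104 105 104 104 110 140 195 229 237 238 237]
 [237 236 218 157 108 101 104 104 105 106 105 105 108 143 213 236 238 237]
 [237 235 206 120  81  84  96 103 104 105 105 105 103 116 190 231 238 238]
 [237 235 202 106  63  63  77  94 103 105 105 106 104 110 175 227 237 238]
 [237 235 207 118  64  56  62  79  96 104 104 106 105 111 172 227 237 238]
 [237 235 215 142  74  56  56  66  87 101 105 105 104 112 176 228 237 238]
 [237 236 228 182 104  61  55  59  76  96 104 105 105 127 198 233 238 238]
 [237 236 235 218 155  89  60  57  69  92 105 108 120 172 224 237 238 238]
 [237 237 236 232 218 166 102  79  84 101 115 139 178 220 235 238 238 238]
 [237 238 237 236 235 224 189 166 160 158 172 204 
[... 451 characters left out ...]
224 224 224 225 225 224]
 [223 223 223 224 223 222 217 215 215 214 217 222 223 224 224 223 224 224]
 [223 223 222 222 216 202 193 189 187 186 194 206 215 224 225 225 224 224]
 [224 223 224 222 198 162 155 155 154 151 152 162 188 220 223 225 225 225]
 [222 223 224 221 182 144 138 139 138 139 136 135 148 209 222 224 224 224]
 [223 222 222 221 204 169 141 122 126 131 132 135 158 206 223 224 224 225]
 [223 222 223 223 220 207 188 178 178 181 180 180 198 220 224 224 224 225]
 [222 221 222 222 222 221 221 220 220 221 222 220 221 223 223 224 225 225]
 [223 223 222 222 222 222 223 223 223 223 223 224 224 223 224 222 221 223]
 [224 224 223 224 223 224 223 222 223 223 223 224 223 224 223 221 203 199]]
```

View pics/holez.png

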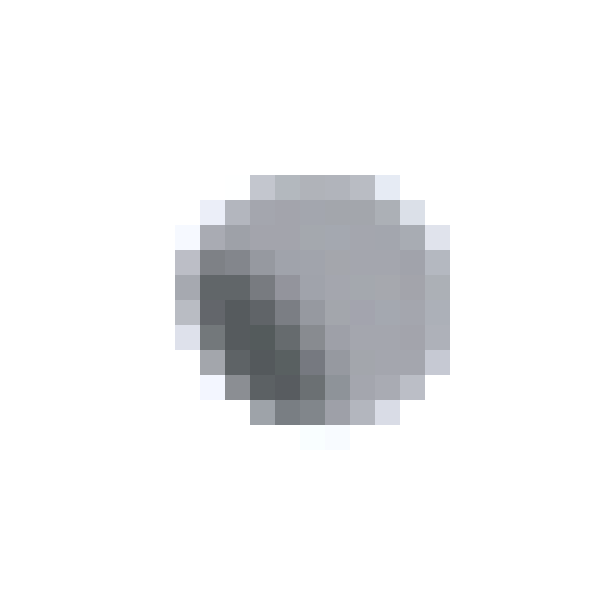

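View pics/sidez.png

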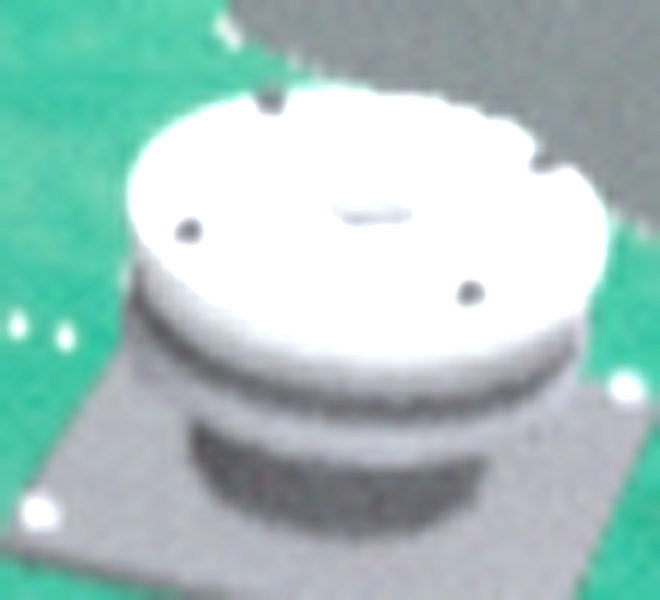

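View pics/topz.png

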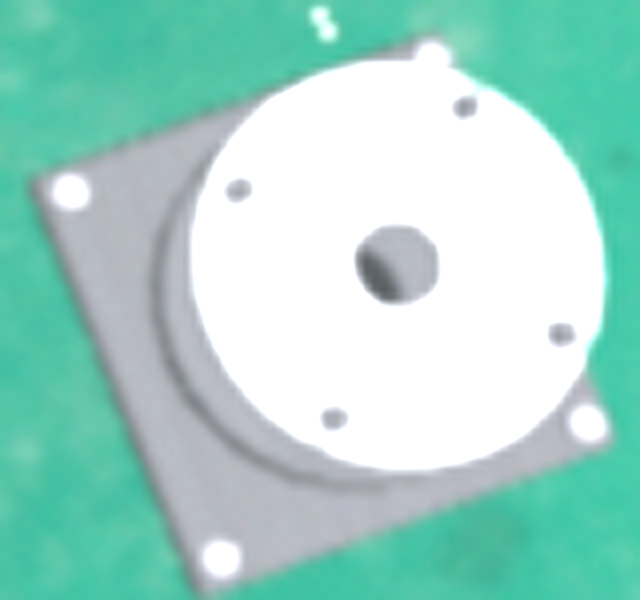

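```bash
python3 - <<'E'
from h import *
from scipy.optimize import least_squares
c=np.array([.5729,-.1233])
pts=[(450,236),(452,237),(453,238),(453.7,239),(454.2,240),(454.5,241)]
P=np.array([atz("top",u,v,.064)[:2] for u,v in pts])-c
r=least_squares(lambda q:np.hypot(*(P-q).T)-.012,[-.006,.008]);print(P*1e3,r.x*1e3,np.hypot(*r.x)*1e3,r.fun*1e3)
E
```

```text
[[ 5.28653107  5.25645963]
 [ 3.20395333  1.20483836]
 [ 1.10997581 -0.77151439]
 [-0.98633735 -2.12493318]
 [-3.0836805  -3.06317624]
 [-5.18203563 -3.58669241]] [-6.35759057  8.48902143] 10.605774024403406 [ 0.0844952   0.02008505 -0.10369505 -0.104354    0.00715446  0.13279828]
```

```bash
python3 -m inch '[[[1.45,4.1,0,-0.022],[1.45,4.1,0,-0.022],[1.45,4.1,0,-0.022],[1.45,4.1,0,-0.022],[1.45,4.1,0,-0.022],[1.45,4.1,0,-0.022],[1.45,4.1,0,-0.022],[1.45,4.1,0,-0.022],[1.45,4.1,0,-0.022],[1.45,4.1,0,-0.022],[1.45,4.1,0,-0.022],[1.45,4.1,0,-0.022],[1.45,4.1,0,-0.022],[1.45,4.1,0,-0.022],[1.45,4.1,0,-0.022],[1.45,4.1,0,-0.022],[1.45,4.1,0,-0.022],[1.45,4.1,0,-0.022],[1.45,4.1,0,-0.022],[1.45,4.1,0,-0.022]]]' 6 20; python3 -m inch '[[[0,0,0,0],[0,0,0,0]]]'
```

```text
time: 2.6
ee_pos: [0.5367, 0.3024, 0.2483]
orientation: [1.0, 0.001, 0.0, 0.0]
ft_force: [1.3, -0.2, 0.2]
gripper_width: 0.06
time: 2.8
ee_pos: [0.5361, 0.3012, 0.2476]
orientation: [1.0, 0.002, -0.001, 0.0]
ft_force: [-0.4, -1.6, -0.0]
gripper_width: 0.0599
```

```bash
python3 -m inch '[[[0.2,0.6,-2,0],[0.04,0.18,-3,0],[0,0,-3,0],[0,0,-3,0],[0,0,-2.5,0],[0,0,-1.25,0],[0,0,0,0],[0,0,0,0]]]'; python3 - <<'E'
from h import *
import cv2
for n in("scene","top"):
    im=bot.capture(n)
    u,v=proj(n,[.538,.309,.1]);u,v=int(u),int(v)
    cv2.imwrite(f"pics/{n}1.png",cv2.resize(im[v-50:v+50,u-60:u+60,::-1],None,fx=6,fy=6,interpolation=cv2.INTER_CUBIC))
E
```

```text
time: 3.6
ee_pos: [0.5395, 0.3079, 0.102]
orientation: [1.0, 0.001, 0.001, -0.0]
ft_force: [0.2, 0.1, 0.2]
gripper_width: 0.0599
```

View pics/scene1.png

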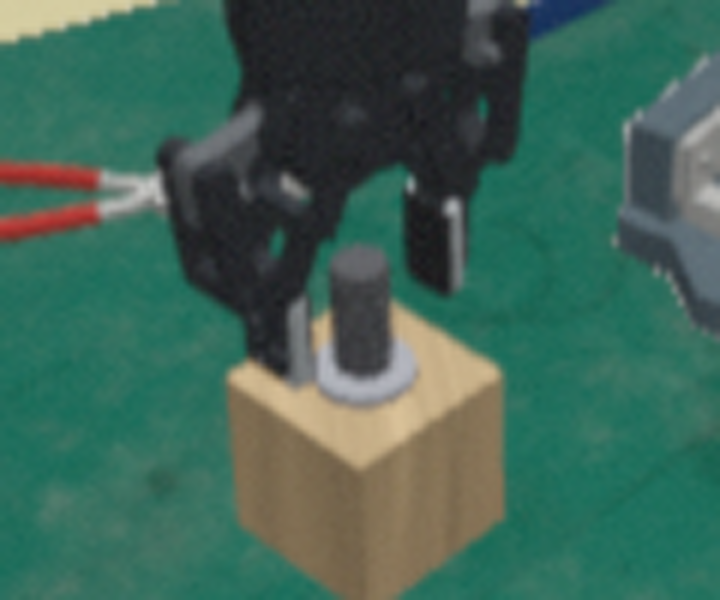

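The fingers stand either side of the handle, at roughly (300,340) and (440,240), clear of it and of the rest. I'll close on it.

```bash
python3 -m inch '[[[0,0,0,0],[0,0,0,0],[0,0,0,0],[0,0,0,0],[0,0,0,0],[0,0,0,0],[0,0,0,0],[0,0,0,0]]]' 0 20
```

```text
time: 4.5
ee_pos: [0.5391, 0.3083, 0.1014]
orientation: [1.0, 0.001, 0.0, -0.0]
ft_force: [-0.7, -0.7, 5.2]
gripper_width: 0.0192
```

```bash
python3 -m inch '[[[0,0,0,0],[0,0,0,0],[0,0,0,0],[0,0,0,0.14],[0,0,0,0.14],[0,0,0,0.14],[0,0,0,0.14],[0,0,0,0.14],[0,0,0,0.14],[0,0,0,0.14],[0,0,0,0.14],[0,0,0,0.14],[0,0,0,0.14],[0,0,0,0.14],[0,0,0,0.03],[0,0,0,0]]]' 5 20;python3 -m inch '[[[0,0,0,0],[0,0,0,0],[0,0,0,0],[0,0,0,0],[0,0,0,0],[0,0,0,0],[0,0,0,0]]]' 0 25
```

```text
time: 6.1
ee_pos: [0.5387, 0.3082, 0.1006]
orientation: [0.707, 0.707, -0.0, -0.0]
ft_force: [-0.0, 0.4, -0.3]
gripper_width: 0.0502
time: 6.8
ee_pos: [0.5389, 0.3083, 0.1008]
orientation: [0.706, 0.708, 0.0, 0.0]
ft_force: [0.8, 1.2, -0.4]
gripper_width: 0.0193
```

```bash
python3 -m inch '[[[0,0,0,0],[0,0,0,0],[0,0,0.5,0],[0,0,1,0],[0,0,1.5,0],[0,0,2,0],[0,0,2,0],[0,0,2,0],[0,0,2,0],[0,0,2,0],[0,0,1.5,0],[0,0,0.5,0],[0,0,0,0]]]' 0 60
python3 - <<'E'
from h import *
import cv2
for n in("scene","top"):
    im=bot.capture(n)
    u,v=proj(n,[.538,.309,.2]);u,v=int(u),int(v)
    cv2.imwrite(f"pics/{n}2.png",cv2.resize(im[max(0,v-50):v+50,u-60:u+60,::-1],None,fx=6,fy=6,interpolation=cv2.INTER_CUBIC))
E
```

```text
time: 8.1
ee_pos: [0.5391, 0.3084, 0.2519]
orientation: [0.706, 0.708, 0.001, 0.0]
ft_force: [-0.0, 0.4, -2.1]
gripper_width: 0.0183
```

View pics/scene2.png

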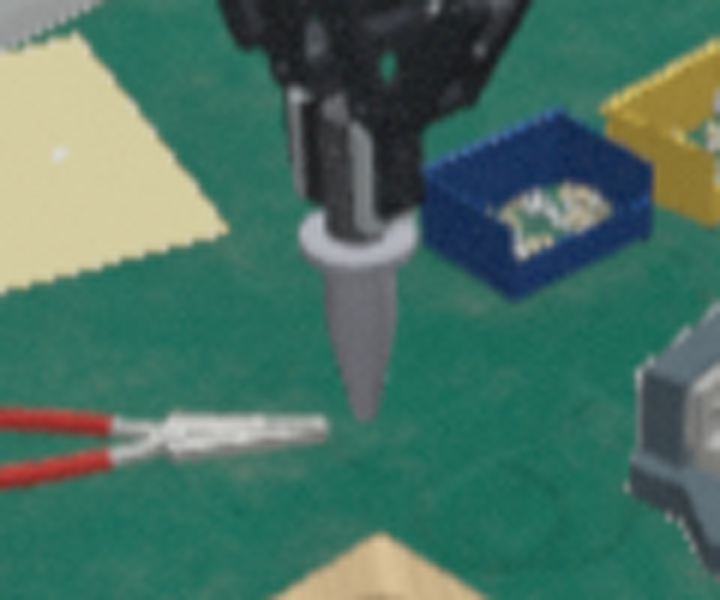

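The tool hangs upright in the jaws: collar at (358,240), tip at (365,420). I'll carry it over the clutch.

```bash
python3 -m inch '[[[0.1,-1.5,0,0],[0.25,-3.5,0,0],[0.25,-3.5,0,0],[0.25,-3.5,0,0],[0.25,-3.5,0,0],[0.25,-3.5,0,0],[0.25,-3.5,0,0],[0.25,-3.5,0,0],[0.25,-3.5,0,0],[0.25,-3.5,0,0],[0.25,-3.5,0,0],[0.25,-3.5,0,0],[0.2,-2.7,0,0],[0,0,0,0],[0,0,0,0]]]'
```

```text
time: 9.7
ee_pos: [0.5684, -0.1196, 0.2497]
orientation: [0.707, 0.707, -0.0, -0.001]
ft_force: [-0.1, 1.1, -3.5]
gripper_width: 0.0184
```

```bash
python3 -m inch '[[[0.16,0.1,-1.5,0],[0,0,-2,0],[0,0,-2,0],[0,0,-1.0,0],[0,0,0,0],[0,0,0,0]]]'
python3 - <<'E'
from h import *
import cv2
s=bot.read_state();print(s["ee_pos"],s["orientation"])
for n in("scene","top"):
    im=bot.capture(n)
    u,v=proj(n,[.573,-.122,.075]);u,v=int(u),int(v)
    cv2.imwrite(f"pics/{n}3.png",cv2.resize(im[v-40:v+30,u-40:u+40,::-1],None,fx=8,fy=8,interpolation=cv2.INTER_CUBIC));print(n,u-40,v-40,proj(n,s["ee_pos"]-[0,0,.0948]))
E
```

```text
time: 10.3
ee_pos: [0.571, -0.1172, 0.1859]
orientation: [0.706, 0.708, 0.0, -0.0]
ft_force: [0.5, 0.4, -1.9]
gripper_width: 0.0187
[ 0.57103491 -0.11724773  0.18587416] [ 7.06101272e-01  7.08110862e-01  6.57780651e-06 -4.03429421e-05]
scene 350 161 (np.float64(391.0324875474713), np.float64(197.48255982045694))
top 413 197 (np.float64(453.7827500973997), np.float64(236.9101222024513))
```

View pics/scene3.png

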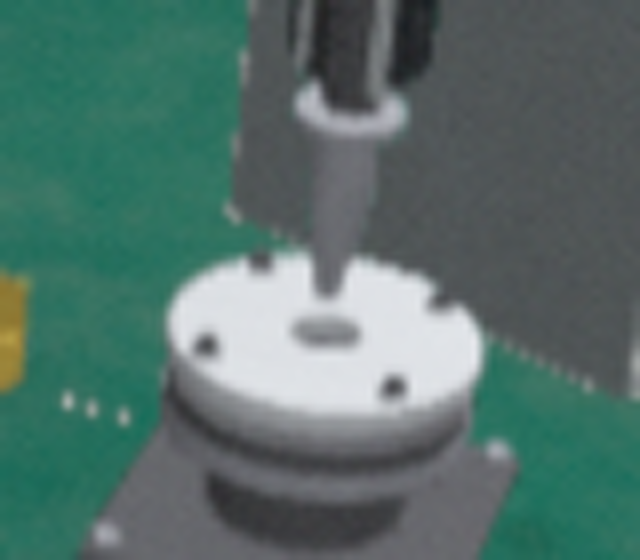

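View pics/top3.png

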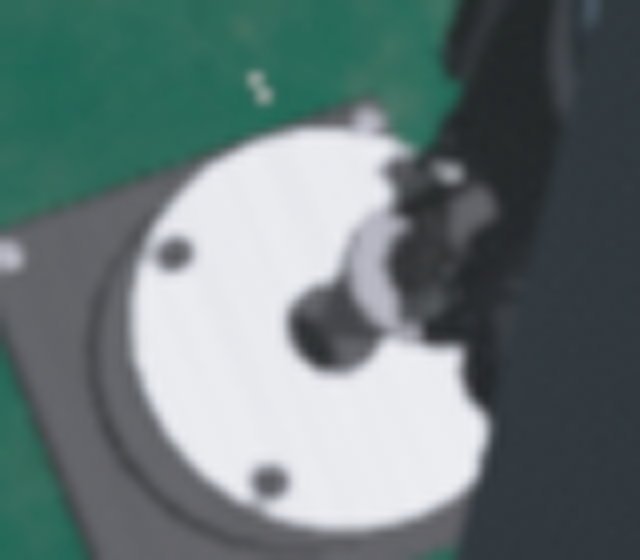

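```bash
python3 -m inch '[[[0,0,-0.8,0],[0,0,-0.6,0],[0,0,-0.4,0],[0,0,-0.2,0],[0,0,0,0],[0,0,0,0]]]'; python3 -m inch '[[[0,0,-0.1,0],[0,0,-0.1,0],[0,0,-0.1,0],[0,0,-0.1,0],[0,0,0,0]]]';python3 -m inch '[[[0,0,-0.1,0],[0,0,-0.1,0],[0,0,-0.1,0],[0,0,0,0]]]'
```

```text
time: 11.0
ee_pos: [0.571, -0.1178, 0.1659]
orientation: [0.706, 0.708, 0.0, 0.0]
ft_force: [0.2, 0.1, -2.4]
gripper_width: 0.0187
time: 11.5
ee_pos: [0.5708, -0.1177, 0.1616]
orientation: [0.706, 0.708, -0.0, -0.0]
ft_force: [0.2, -0.5, -2.5]
gripper_width: 0.0186
time: 11.9
ee_pos: [0.5708, -0.1177, 0.1586]
orientation: [0.706, 0.708, -0.0, -0.0]
ft_force: [-0.6, 0.2, -1.9]
gripper_width: 0.0186
```

Tip is now about at the disc's upper face. I'll feel lower in small steps.

```bash
python3 -m inch '[[[0,0,-0.1,0],[0,0,-0.05,0],[0,0,0,0]]]';python3 -m inch '[[[0.0,0,-0.1,0],[0,0,0,0]]]'
```

```text
time: 12.2
ee_pos: [0.5709, -0.1178, 0.1573]
orientation: [0.706, 0.708, -0.0, 0.0]
ft_force: [0.3, -0.4, -2.9]
gripper_width: 0.0189
time: 12.4
ee_pos: [0.571, -0.1178, 0.1563]
orientation: [0.706, 0.708, 0.0, 0.0]
ft_force: [0.5, -1.0, -2.1]
gripper_width: 0.0184
```

```bash
python3 -m inch '[[[0.03,-0.06,-0.1,0],[0.02,-0.07,-0.1,0],[0,0,-0.1,0],[0,0,0,0]]]';python3 -m inch '[[[0.0,0,-0.1,0],[0,0,-0.1,0],[0,0,0,0]]]'
```

```text
time: 12.8
ee_pos: [0.5712, -0.119, 0.1529]
orientation: [0.706, 0.708, -0.0, -0.0]
ft_force: [0.1, -0.4, -2.1]
gripper_width: 0.0189
time: 13.1
ee_pos: [0.5714, -0.1191, 0.1512]
orientation: [0.706, 0.708, -0.0, -0.0]
ft_force: [0.7, -0.2, -2.8]
gripper_width: 0.0185
```

```bash
python3 -m inch '[[[0.02,-0.05,-0.1,0],[0.02,-0.05,-0.1,0],[0,0,-0.1,0],[0,0,0,0]]]';python3 -m inch '[[[0.02,-0.05,-0.1,0],[0.02,-0.05,-0.1,0],[0,0,-0.1,0],[0,0,0,0]]]'
```

```text
time: 13.5
ee_pos: [0.5716, -0.1199, 0.1481]
orientation: [0.706, 0.708, -0.0, -0.0]
ft_force: [-1.1, -0.0, -2.8]
gripper_width: 0.0185
time: 13.9
ee_pos: [0.572, -0.1207, 0.1454]
orientation: [0.706, 0.708, 0.0, -0.0]
ft_force: [-3.8, 3.5, 2.3]
gripper_width: 0.0188
```

```bash
python3 -m inch '[[[0.03,-0.05,-0.1,0],[0.03,-0.05,-0.1,0],[0,0,-0.1,0],[0,0,0,0]]]';python3 -m inch '[[[0.02,-0.03,-0.1,0],[0,0,-0.1,0],[0,0,-0.1,0],[0,0,0,0]]]'
```

```text
time: 14.3
ee_pos: [0.5723, -0.1216, 0.1419]
orientation: [0.706, 0.708, -0.0, -0.001]
ft_force: [-3.2, 4.0, 0.8]
gripper_width: 0.0186
time: 14.7
ee_pos: [0.5726, -0.1221, 0.139]
orientation: [0.706, 0.708, -0.0, -0.001]
ft_force: [-2.9, 4.5, 1.6]
gripper_width: 0.0182
```

```bash
python3 -m inch '[[[0,0,-0.1,0],[0,0,-0.1,0],[0,0,-0.1,0],[0,0,0,0]]]';python3 -m inch '[[[0,0,-0.1,0],[0,0,-0.1,0],[0,0,0,0]]]'
```

```text
time: 15.1
ee_pos: [0.5729, -0.1224, 0.1363]
orientation: [0.706, 0.708, -0.0, -0.0]
ft_force: [-3.3, 3.2, 3.1]
gripper_width: 0.0186
time: 15.4
ee_pos: [0.5731, -0.1225, 0.1343]
orientation: [0.706, 0.708, -0.0, 0.0]
ft_force: [-3.6, 2.0, 3.2]
gripper_width: 0.0183
```

```bash
python3 -m inch '[[[0,-0.02,-0.1,0],[0,-0.01,-0.1,0],[0,0,0,0]]]';python3 -m inch '[[[0,0,-0.1,0],[0,0,-0.1,0],[0,0,0,0]]]'
```

```text
time: 15.7
ee_pos: [0.5732, -0.1228, 0.1323]
orientation: [0.706, 0.708, 0.0, 0.0]
ft_force: [-2.5, 3.0, 3.1]
gripper_width: 0.0183
time: 16.0
ee_pos: [0.5732, -0.1228, 0.1303]
orientation: [0.706, 0.708, 0.0, 0.0]
ft_force: [-2.8, 1.7, 2.9]
gripper_width: 0.0188
```

```bash
python3 -m inch '[[[0,-0.02,-0.1,0],[0,-0.01,-0.1,0],[0,0,0,0]]]';python3 -m inch '[[[0,0,-0.1,0],[0,0,-0.1,0],[0,0,-0.1,0],[0,0,0,0]]]'
```

```text
time: 16.3
ee_pos: [0.5731, -0.123, 0.1283]
orientation: [0.706, 0.708, 0.0, 0.0]
ft_force: [-3.2, 1.7, 4.6]
gripper_width: 0.0184
time: 16.7
ee_pos: [0.5731, -0.123, 0.1254]
orientation: [0.706, 0.708, 0.0, 0.0]
ft_force: [-3.6, 2.3, 4.3]
gripper_width: 0.0184
```

```bash
python3 -m inch '[[[0,0,-0.1,0],[0,0,-0.1,0],[0,0,-0.1,0],[0,0,0,0]]]';python3 -m inch '[[[0,0,-0.1,0],[0,0,-0.1,0],[0,0,-0.1,0],[0,0,0,0]]]'
```

```text
time: 17.1
ee_pos: [0.5731, -0.123, 0.1221]
orientation: [0.706, 0.708, 0.0, 0.0]
ft_force: [-3.0, 1.7, 3.2]
gripper_width: 0.0183
time: 17.5
ee_pos: [0.573, -0.1229, 0.1191]
orientation: [0.706, 0.708, 0.0, 0.0]
ft_force: [-2.4, 0.6, 2.3]
gripper_width: 0.0188
```

```bash
python3 -m inch '[[[0,0,-0.1,0],[0,0,-0.1,0],[0,0,-0.1,0],[0,0,0,0]]]';python3 -m inch '[[[0,0,-0.1,0],[0,0,-0.1,0],[0,0,0,0]]]'
```

```text
time: 17.9
ee_pos: [0.573, -0.123, 0.1161]
orientation: [0.706, 0.708, -0.0, -0.0]
ft_force: [-1.7, 1.7, 2.9]
gripper_width: 0.0185
time: 18.2
ee_pos: [0.5729, -0.1229, 0.1141]
orientation: [0.706, 0.708, -0.0, -0.0]
ft_force: [-2.7, 1.8, 2.1]
gripper_width: 0.0183
```

```bash
python3 -m inch '[[[0,0,-0.1,0],[0,0,-0.1,0],[0,0,-0.1,0],[0,0,0,0]]]';python3 -m inch '[[[0,0,-0.1,0],[0,0,-0.1,0],[0,0,0,0]]]';python3 -m inch '[[[0,0,-0.1,0],[0,0,-0.1,0],[0,0,0,0]]]'
```

```text
time: 18.6
ee_pos: [0.573, -0.123, 0.1111]
orientation: [0.706, 0.708, -0.0, 0.0]
ft_force: [-2.7, 2.0, 3.7]
gripper_width: 0.0186
time: 18.9
ee_pos: [0.573, -0.123, 0.1091]
orientation: [0.706, 0.708, 0.0, 0.0]
ft_force: [-2.0, 2.5, 3.5]
gripper_width: 0.0187
time: 19.2
ee_pos: [0.573, -0.1229, 0.1071]
orientation: [0.706, 0.708, 0.0, 0.0]
ft_force: [-2.7, 2.6, 2.5]
gripper_width: 0.0184
```

```bash
python3 -m inch '[[[0,0,-0.1,0],[0,0,0,0]]]';python3 -m inch '[[[0,0,-0.05,0],[0,0,0,0]]]'
```

```text
time: 19.4
ee_pos: [0.573, -0.1229, 0.1061]
orientation: [0.706, 0.708, 0.0, 0.0]
ft_force: [-2.0, 1.9, 2.3]
gripper_width: 0.0186
time: 19.6
ee_pos: [0.573, -0.1229, 0.1059]
orientation: [0.706, 0.708, 0.0, -0.0]
ft_force: [-2.4, 2.9, 4.8]
gripper_width: 0.0187
```

```bash
python3 -m inch '[[[0,0,-0.03,0],[0,0,0,0]]]';python3 -m inch '[[[0,0,-0.03,0],[0,0,0,0]]]'
python3 - <<'E'
from h import *
import cv2
n="scene";im=bot.capture(n)
cv2.imwrite(f"pics/{n}4.png",cv2.resize(im[171:241,350:430,::-1],None,fx=8,fy=8,interpolation=cv2.INTER_CUBIC))
E
```

```text
time: 19.8
ee_pos: [0.5731, -0.1229, 0.1059]
orientation: [0.706, 0.708, 0.0, 0.0]
ft_force: [-3.5, 2.6, 6.7]
gripper_width: 0.0185
time: 20.0
ee_pos: [0.5731, -0.123, 0.1059]
orientation: [0.706, 0.708, 0.0, 0.0]
ft_force: [-4.0, 2.5, 8.7]
gripper_width: 0.0187
```

View pics/scene4.png

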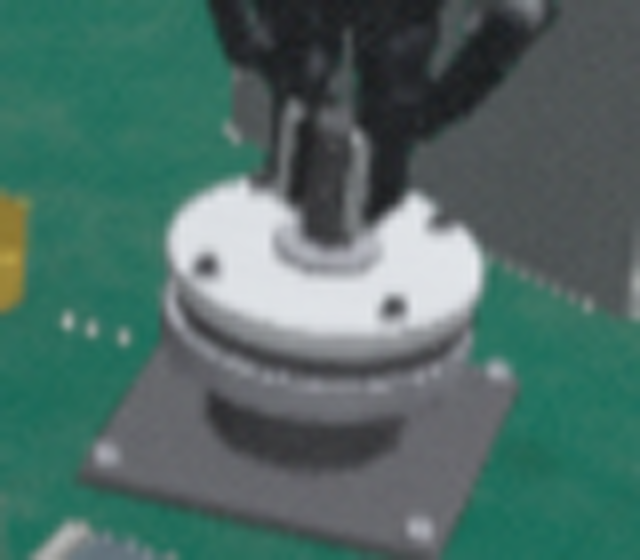

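The tool stopped at TCP z = 0.1059, against 0.1058 predicted for the collar touching, and force was rising. The picture shows the collar on the cover at (328,245). I'll release and retreat.

```bash
python3 -m inch '[[[0,0,-0.03,0],[0,0,0,0]]]'; python3 -m inch '[[[0,0,0.1,0],[0,0,0,0],[0,0,0,0],[0,0,0,0],[0,0,0,0],[0,0,0,0]]]' 5 20; python3 -m inch '[[[0,0,0.3,0],[0,0,0.6,0],[0,0,1,0],[0,0,2,0],[0,0,3,0],[0,0,3,0],[0,0,3,0],[-1,0,1,0],[-2.5,0,0,0],[-3,0,0,0],[-3,0,0,0],[-3,0,0,0],[-1,0,0,0],[0,0,0,0],[0,0,0,0]]]'
python3 - <<'E'
from h import *
import cv2
for n in("scene","top"):
    im=bot.capture(n);cv2.imwrite(f"pics/{n}5f.png",im[:,:,::-1])
    u,v=proj(n,[.573,-.122,.075]);u,v=int(u),int(v)
    cv2.imwrite(f"pics/{n}5.png",cv2.resize(im[v-40:v+30,u-40:u+40,::-1],None,fx=8,fy=8,interpolation=cv2.INTER_CUBIC))
    print(n,u-40,v-40,proj(n,[.573,-.123,.08]),proj(n,[.573,-.123,.124]))
E
```

```text
time: 20.25
ee_pos: [0.5731, -0.123, 0.1058]
orientation: [0.706, 0.708, -0.0, 0.0]
ft_force: [-4.6, 3.6, 9.8]
gripper_width: 0.0186
time: 20.85
ee_pos: [0.573, -0.123, 0.1058]
orientation: [0.706, 0.708, -0.0, -0.0]
ft_force: [0.1, -0.0, 0.7]
gripper_width: 0.0501
time: 22.35
ee_pos: [0.439, -0.1233, 0.2458]
orientation: [0.707, 0.708, 0.0, 0.001]
ft_force: [1.1, 0.5, 1.1]
gripper_width: 0.0501
scene 350 161 (np.float64(391.2511206076256), np.float64(200.1160017486501)) (np.float64(393.11806353232384), np.float64(185.35363405051257))
top 413 197 (np.float64(454.89376429780043), np.float64(237.01113119224695)) (np.float64(461.8991273611141), np.float64(232.7131383870476))
```

View pics/scene5.png

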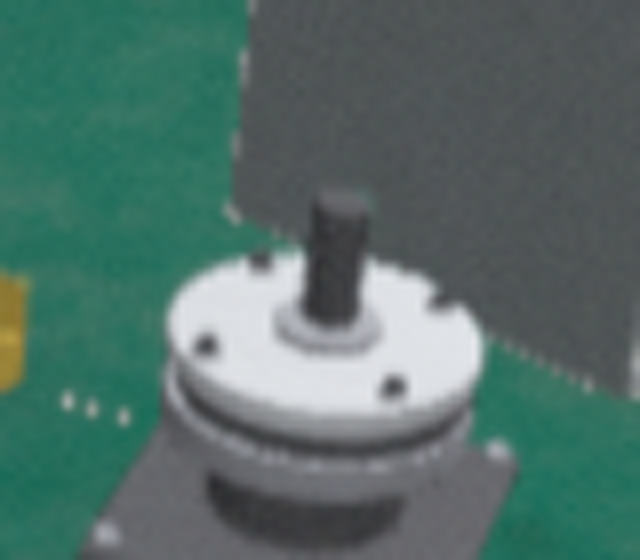

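View pics/top5.png

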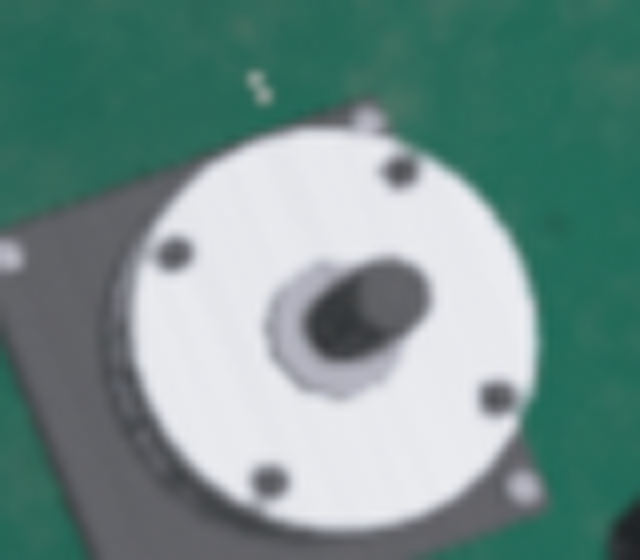

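View pics/scene5f.png

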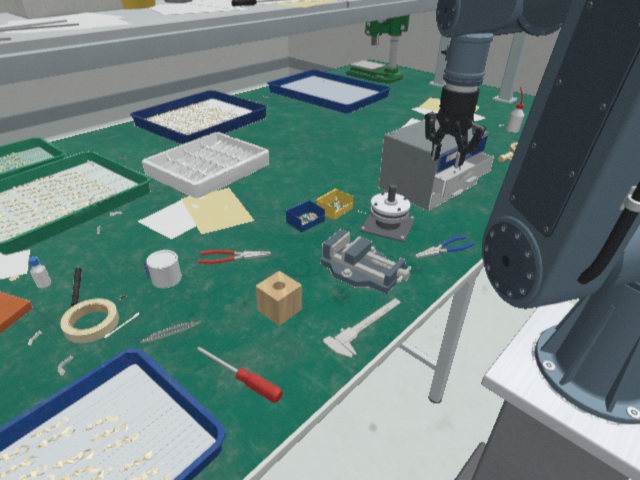

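In both pictures the tool stands upright: scene crop axis from (328,328) to (342,195), a 14 px lean against 15 px predicted for vertical. The collar sits flat, the disc is back under the cover, and the hand tools are where they were.

```bash
python3 -c "
from station import bot
print(bot.finish_job())"
```

```text
the job is handed in; nothing more can be done
None
```

The centring tool is home in the clutch pack, standing upright and released, with its collar on the cover. I handed the job in at about 22.5 s of the 58 s allowed.

- **Finding the hole:** the dark crescent in the top picture put the disc's hole about 10.6 mm off the axis, towards −x and +y. I lowered the tip about 5 mm to that side, and it entered the hole without landing on the disc's face.
- **Pressing home:** I eased the tool back to the axis while going down in steps of about 1 mm. The largest wrist force I read was about 10 N vertical plus 6 N sideways, though I only read it at the end of each move.
- **Seating:** it stopped at TCP z = 0.1059 m, against 0.1058 m expected with the collar touching the cover. Pushing further raised the force but moved it no deeper.
- **After letting go:** both pictures show the collar flat and the handle vertical to within the picture's resolution. The disc no longer sticks out from under the cover. In the scene picture the hand tools look where they were.

The two cameras disagreed by 2 to 4 mm in y. I corrected for this using the gripped position of the tool and the sideways forces during insertion. No check failed.

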